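Vent the levain fermenter

TASK

Vent the levain fermenter on the counter: draw the clevis pin that locks its lid, lay the pin in the notched pin rest beside the clevis and let go of it. Then take the lid's bow handle, break the lid free of its sticky seal without letting it fly wide open, and finish still holding it by the handle, steady and slightly open: a gap of about 3 cm at the front. Leave everything else on the counter where it is.

Things in the scene. Friction and masses are not known exactly. Their poses are not given: they have to be found in the camera images.
- tank: Bench levain fermenter, plain stainless, fixed: square housing 290 x 290 mm, 77 mm high; on it a round drum 260 mm across, 197 mm high, with a flat lid. Origin on the counter under the drum axis; z up, -x its front (clevis, pin, rest, handle), +x its back (lid hinge), +y where the pin is drawn to. At the front a shelf (top 156 mm high) carries clevis and rest; outlet valve low on the -y side.
- clevis (a point): Centre of the clevis bore: 178 mm in front of the drum axis, 212 mm above the counter; axes as the tank's. Two upright ears (28 mm wide in x, outer faces 18 mm either side in y, tops at 228 mm) with a 12 mm bore along y; the eye of the lid's tongue stands between them. Beside the pin's grip 38 mm are free towards the lid edge; the other side is open.
- pin_rest (a point): Pin rest on the same shelf, 53 mm along +y from the clevis, 43 mm lower: two cheeks (6 mm thick, 16 mm either side of this point in y, 26 mm wide in x), each with a notch open at the top, 14 mm wide (20 at the mouth), in line along y. This point is on the axis of a pin lying on the notch floors, 169 mm above the counter. Cheek tops 17 mm above it, shelf end 19 mm along +y. Axes as the tank's.
- pin: Loose clevis pin, 40 to 70 g: steel shank 10 mm thick, 54 mm long; flat-sided black grip 14 (x) x 30 (y) x 26 (z) mm. Origin on the axis where shank and grip meet; +y out through the grip. At the start in the bore along the tank's y, origin 21 to 29 mm along +y from the clevis; slides out along +y. In the rest the shank spans both cheeks, grip beyond the outer one, origin 20 to 34 mm along +y from pin_rest.
- pin_grip (a point): Centre of the pin's grip, on the pin's axis, 15 mm along +y from the pin's origin; it can be pinched from above across its 14 mm width (along x).
- pin_tip (a point): Free end of the pin's shank, on its axis, 54 mm along -y from the pin's origin. The pin is clear of the clevis when this is more than 18 mm along +y from the clevis point.
- lid: The lid: stainless cover 272 mm across, 0.6 to 0.95 kg. Origin at the underside of its front edge, 200 mm high when shut; higher by the gap when open. Axes as the tank's when shut; z tilts as it opens, on a hinge along y 284 mm behind this point, 205 mm high. Falls shut if let go. The seal resists most in the first 2 to 3 mm (17 to 24 N at the handle in all), lets go by 10 mm of gap; then 6 to 14 N. Pinned it lifts under 6 mm.
- handle (a point): Middle of the bow handle's bar on the lid (whose top is 214 to 218 mm high): round steel bar 12 mm thick, some 88 mm of it straight along the tank's y; shut, its axis is 258 mm above the counter (35 mm free below it) and 80 mm in front of the drum axis, 234 mm from the hinge axis. Axes as the tank's when shut.
- jar: Glass jar with steel cap, 72 mm across, 95 mm high, near the fermenter's front on the -y side; origin under its centre. Leave alone.
- scraper: Bench scraper lying in front of the fermenter: steel blade 110 x 150 mm, wooden handle; highest point 19 mm; origin between handle and blade. Leave alone.
- jug: Steel measuring mug, 96 mm across, 115 mm high, handle at its side, beside the fermenter on the +y side; origin under its centre. Leave alone.
- banneton: Wooden proofing basket, 210 mm across, 85 mm high; origin under its centre. Leave alone.
- loaf_tin: Dark steel loaf tin, 240 x 110 mm, 85 mm high; origin under its centre. Leave alone.
- rolling_pin: Wooden rolling pin lying down, 48 mm thick, 440 mm long; origin under its middle. Leave alone.

How it is judged (in metres and radians):
On the way, in this order (a step that is already met when the one before it is completed fails the run):
1. the pin is drawn clear of the clevis, the lid still shut (y of pin_tip in the frame of clevis above 0.0185 m and z of lid in the frame of tank below 0.208 m), for 0.1 s.
2. the pin lies in both notches of the pin rest and is let go, the lid still shut (x of pin in the frame of pin_rest between -0.006 and 0.006 m and z of pin in the frame of pin_rest between -0.006 and 0.006 m and x of pin_tip in the frame of pin_rest between -0.006 and 0.006 m and z of pin_tip in the frame of pin_rest between -0.006 and 0.006 m and y of pin in the frame of pin_rest between 0.016 and 0.038 m and contact force between the fingers and pin below 0.1 N and linear speed of pin below 0.03 m/s and z of lid in the frame of tank below 0.208 m), for 0.3 s.
3. the lid is broken free of its seal, in the grip of the fingers (z of lid in the frame of tank above 0.217 m and contact force between the fingers and lid above 2 N and contact force between pin and lid below 0.2 N and distance between the grasp point and handle below 0.06 m), for 0.3 s.
At the end, for the whole second after the job is handed in: The fingers hold the lid by its handle (over 2 N, within 60 mm of its middle), steady (under 0.03 rad/s), its front edge 17 to 48 mm up from shut. The pin lies untouched across both notches of its rest (within 6 mm sideways and in height, origin 16 to 38 mm along +y from it), off the lid (all of step 3 and z of lid in the frame of tank below 0.248 m and angular speed of lid below 0.03 rad/s and x of pin in the frame of pin_rest between -0.006 and 0.006 m and z of pin in the frame of pin_rest between -0.006 and 0.006 m and x of pin_tip in the frame of pin_rest between -0.006 and 0.006 m and z of pin_tip in the frame of pin_rest between -0.006 and 0.006 m and y of pin in the frame of pin_rest between 0.016 and 0.038 m and contact force between the fingers and pin below 0.1 N and linear speed of pin below 0.03 m/s); the arm keeps its last pose, push and grip.
It fails at once if the lid flies open beyond a gap of 85 mm at the front (z of lid in the frame of tank above 0.285 m).
It fails at once if another thing on the counter is shifted by more than 25 mm (distance of any of jar, scraper, jug, banneton, loaf_tin, rolling_pin from where it was at the start of the episode above 0.025 m).
It also fails if it takes over 45 s, if anything falls off the work surface, if the arm or the gripper's body presses on something with over 40 N, if the wrist force passes 120 N, or if a joint passes its speed limit or range.

ROBOT

A 6-joint arm with a two-finger parallel gripper is mounted at the origin on the work surface. World frame = base frame: x ahead of the robot, y to its left, z up, the work surface at z = 0. Lengths are in m, angles in degrees, forces in N, time in s.
With the tool pointing down it reaches from about 0.25 to 0.725 m from the base axis. Payload 9.7 kg.
Tool frame: the origin (TCP) lies between the finger pads; the fingertips stand 19 mm ahead of it and the grasp point (between the pads) is the TCP; x points along the fingers, y is the direction in which the jaws open and shut, and the axes are right-handed (so a half turn about x gives the same grasp; the last joint's range is limited). The gripper opens to 85 mm and grips with 20 to 120 N. Pads are 22 mm wide; open, the fingers measure 114 mm over their backs; the gripper's body (76 mm by 85 mm) begins 54 mm behind the grasp point. The pads swing forward as they close: fully open they stand 13 mm farther back than shut.
Start: joints at [75.344, 4.979, 10.078, 95.1, 0, 90], TCP at [0.139, 0.532, 0.25] pointing down, gripper open.
Joint ranges: [-179.16, 179.16], [-48.56, 103.87], [-65.8, 70.77], [-126.05, 130.52], [-82.76, 87.17], [-180, 180]. Speed limits (degrees/s): [127.2, 127.2, 147.25, 180, 180, 180].

INTERFACE

Orientations are given as [roll, pitch, yaw] about the fixed x, y, z axes, in that order (R = Rz(yaw) Ry(pitch) Rx(roll)).
In Python, from workcell import bot gives the robot as it stands. The module is installed in compiled form; this text tells all that it offers.
- The arm moves only by the shell command python3 -m handwheel 'ROWS' [FORCE]. ROWS is JSON, a list of rows, each a list of 7 numbers: the turn, a rotation vector about the tool's x, y, z in degrees, then the shift along the tool's x, y, z in m, then the closure, from -1 (fully open) to 1 (shut), so that 0 is half open. In form: [[ax, ay, az, dx, dy, dz, fingers], ...]. A call has 1 to 20 rows; each row is the pose to reach, as a shift and turn from the pose commanded when the call began, along the tool's axes at that moment; what a row does not reach only later rows make up. A row lasts 1/8 s, in which the tool goes at most 62.5 mm and 10.7 degrees, less where a joint would pass 70% of its speed; a pose out of reach is approached as far as the arm can. A call with a gripper value outside its range is refused whole. The fingers move at their own pace and stop on an object; FORCE is the grip in N (left out, the last holds). Time passes only in rows, so rows that repeat a pose let the fingers close. It gives the time, the measured TCP pose, the force and the opening at its end, in the units of the state.
- bot.get_obs(): the state, without advancing time (a new reading comes with each control period).
- bot.camera(name): name is "side" or "top" or "wrist"; returns a dict with "frame" (480x640x3 uint8, red, green, blue), "fx", "fy", "cx", "cy" (pixels), "R" (3x3) and "t" (3): a world point X has camera coordinates R X + t; the wrist camera has in their place "tool_from_camera" (4x4, takes a point from camera to tool coordinates, whose origin is the TCP and whose axes are the tool frame's). Camera axes: x right, y down, z forward; pixel columns grow to the right and rows downward; lengths in m; the calibration is good to about 2 mm. The wrist camera is an equidistant fisheye: a pixel r from the principal point sees the ray r / f radians off the axis. A picture is of the moment at which its call begins: read the wrist's pose just before it. There is no depth.
- bot.job_done(): hands the job in, once; it reports no verdict.
Trained networks look in a picture, given as the dict that the camera call returned (one of the last four; its "shot" number tells which), for a name from the list of things; names that differ only in an ending like _2 or _b are one class to them, and where a whole thing is asked for, a point or a joint stands for the part that bears it (a point fixed in the world has none). Each returns a list of dicts, best first, with "conf" (0 to 1); they miss things now and then, are a little off and sometimes report something else, mostly with a low value. They report only what shows in the picture. A call takes as long as a camera call.
- bot.look_for(name, picture): "bbox" ([left, top, width, height] as shares, 0 to 1, of the picture: columns of its width, rows of its height, round what is visible of it).
- bot.tip_of(name, picture): "centre" ([column, row] as shares, 0 to 1, of the picture: columns of its width, rows of its height: a listed point, or the origin of a listed thing).
The state is a dict: "time": time; "q": joint angles; "qd": joint speeds; "joint_efforts": joint torques, N m; "ee_pos": TCP position; "tcp_rot": TCP orientation; "wrist_force": force on the tool from outside, world axes, zero at the start; "torque": the same for the moment, N m; "opening": finger opening in m.
Only numpy, scipy, OpenCV 4.12 (cv2) and the standard library are available. Lean on these libraries where they do the work, as an engineer would, in place of code of your own. Each camera call takes 0.05 s, during which the arm holds its last target.

## Working session

There is one attempt and no reset: what is moved stays moved. The work goes in short steps, Python scripts to look and compute and a shell command to move; the robot and the scene stay as the last step left them, time stands still between calls to the robot, and variables do not carry over. Pictures are saved under pics/ and viewed, and the job is handed in when it is done.

```bash
mkdir -p pics
cat > h.py <<'E'
import numpy as np,cv2
from workcell import bot
from scipy.spatial.transform import Rotation as Ro
def save(p,n): cv2.imwrite('pics/'+n,cv2.cvtColor(p['frame'],cv2.COLOR_RGB2BGR))
def proj(p,X):
    c=np.array(p['R'])@np.asarray(X,float)+np.array(p['t']); return np.array([p['fx']*c[0]/c[2]+p['cx'],p['fy']*c[1]/c[2]+p['cy']])
E
python3 - <<'E'
from h import *
o=bot.get_obs();print({k:np.round(v,3) for k,v in o.items()})
for n in ['side','top','wrist']:
    p=bot.camera(n);save(p,n+'0.png')
    print(n,{k:np.round(v,3).tolist() for k,v in p.items() if k!='frame'})
    for t in ['clevis','pin_rest','pin','pin_grip','pin_tip','lid','handle','tank','jar','jug','scraper']:
        r=bot.tip_of(t,p)[:2]
        print(t,[(np.round(np.array(a['centre'])*[640,480],1).tolist(),round(a['conf'],2)) for a in r])
E
```

```text
{'time': np.float64(0.0), 'q': array([7.5345e+01, 5.0120e+00, 1.0033e+01, 9.5100e+01, 1.0000e-03,
       9.0001e+01]), 'qd': array([ 0.045,  0.043,  0.019, -0.064,  0.056,  0.068]), 'joint_efforts': array([-2.0000e-03, -5.2040e+01,  4.6479e+01,  1.7000e-02, -0.0000e+00,
        0.0000e+00]), 'ee_pos': array([0.139, 0.532, 0.25 ]), 'tcp_rot': array([ -90.865,   89.922, -105.521]), 'wrist_force': array([-1.026,  0.215, -0.671]), 'torque': array([-0.009, -0.015, -0.023]), 'opening': np.float64(0.085)}
side {'fx': 485.385, 'fy': 485.385, 'cx': 321.999, 'cy': 234.318, 'R': [[0.75, -0.661, 0.001], [-0.512, -0.581, -0.632], [0.419, 0.474, -0.775]], 't': [-0.394, 0.383, 1.355], 'shot': 1}
clevis [([302.9, 225.2], 0.59), ([316.3, 223.7], 0.55)]
pin_rest [([292.5, 223.7], 0.82), ([329.6, 205.8], 0.65)]
pin [([297.3, 223.0], 0.38)]
pin_grip [([305.8, 233.7], 0.49), ([296.6, 223.6], 0.44)]
pin_tip [([315.7, 305.7], 0.56), ([307.0, 235.9], 0.53)]
lid [([318.9, 224.8], 0.85)]
handle [([329.9, 205.2], 0.69), ([199.6, 213.6], 0.46)]
tank [([349.0, 246.2], 0.8)]
jar [([320.1, 305.4], 0.96)]
jug [([29
[... 325 characters left out ...]
pin [([277.4, 263.2], 0.75), ([285.1, 268.6], 0.46)]
pin_grip [([279.5, 264.1], 0.58)]
pin_tip [([302.8, 268.5], 0.67)]
lid [([295.4, 253.0], 0.58)]
handle [([299.6, 226.4], 0.98)]
tank [([283.7, 266.1], 0.55)]
jar [([339.7, 293.2], 0.77)]
jug [([212.2, 237.7], 0.71)]
scraper [([274.4, 308.5], 0.84), ([273.9, 268.4], 0.25)]
wrist {'fx': 371.648, 'fy': 371.648, 'cx': 324.724, 'cy': 241.615, 'tool_from_camera': [[-0.001, -0.312, 0.95, -0.124], [1.0, 0.0, 0.001, 0.001], [-0.001, 0.95, 0.312, -0.08], [0.0, 0.0, 0.0, 1.0]], 'shot': 3}
clevis []
pin_rest [([10.8, 473.0], 0.27)]
pin []
pin_grip [([11.6, 470.0], 0.66)]
pin_tip []
lid []
handle []
tank []
jar [([53.3, 433.9], 0.66)]
jug []
scraper []
```

View pics/side0.png

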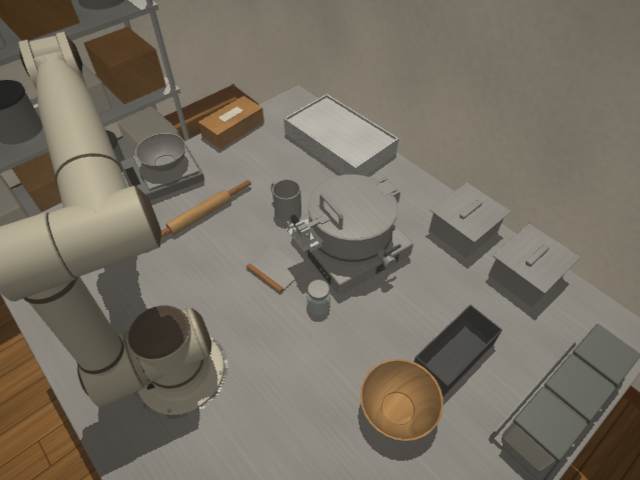

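View pics/top0.png

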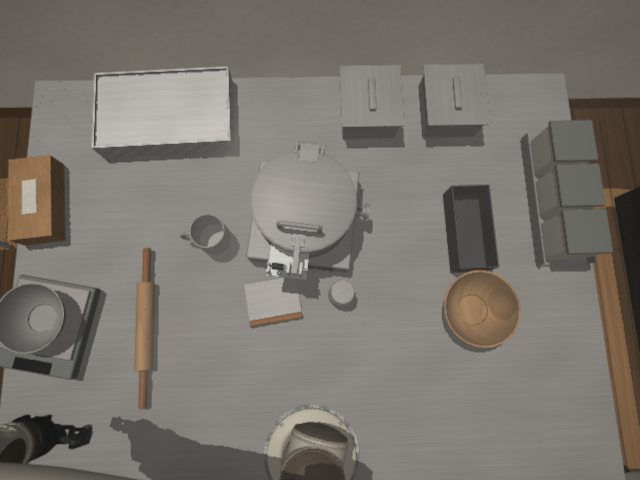

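View pics/wrist0.png

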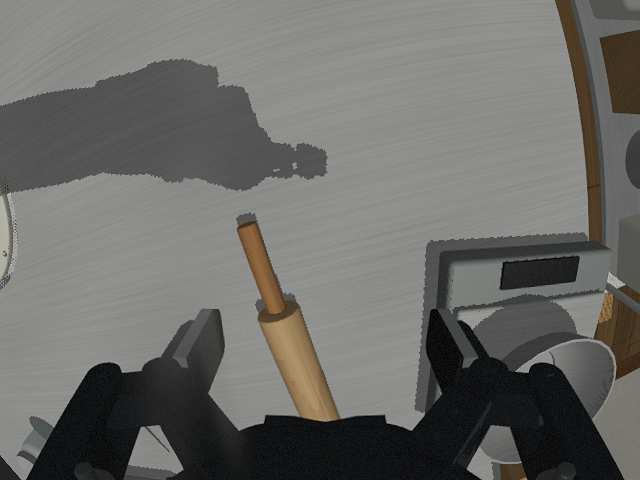

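Run:
```python
from h import *
a=cv2.imread('pics/top0.png')[140:290,230:380];b=cv2.imread('pics/side0.png')[165:295,270:420]
cv2.imwrite('pics/z0.png',cv2.resize(a,(600,600),interpolation=cv2.INTER_CUBIC))
cv2.imwrite('pics/z1.png',cv2.resize(b,(692,600),interpolation=cv2.INTER_CUBIC))
```

```text
(no output)
```

View pics/z0.png

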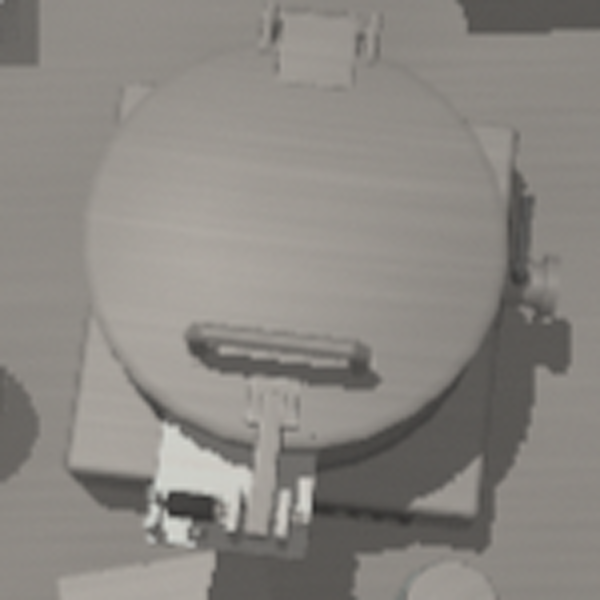

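View pics/z1.png

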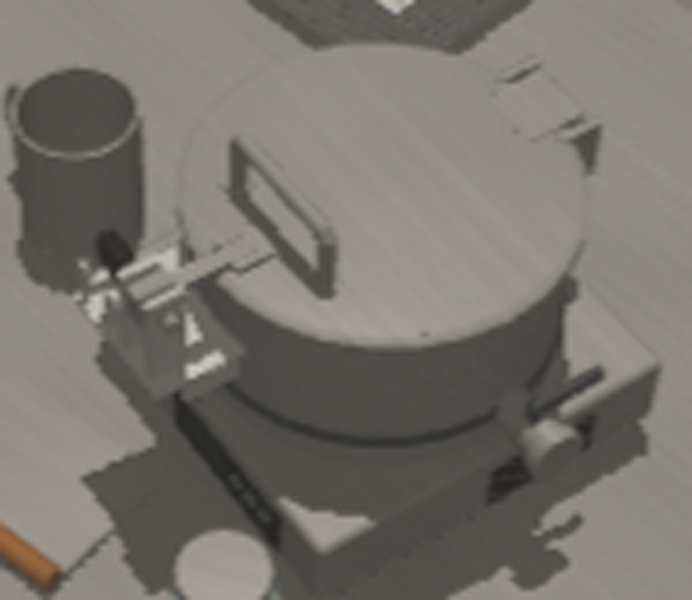

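```bash
cat > fit.py <<'E'
from h import *
from scipy.optimize import least_squares
T=dict(R=[],t=[])
def fit(obs):
    def f(v):
        x,y,a,s=v;c,sn=np.cos(a),np.sin(a);r=[]
        for p,P,uv in obs:
            P=np.array(P,float).copy()
            if np.isnan(P[1]): P[1]=s
            X=[x+c*P[0]-sn*P[1],y+sn*P[0]+c*P[1],P[2]]
            r+=list(proj(p,X)-uv)
        r.append((s-.04)/.003)
        return r
    return least_squares(f,[.6,.02,0.,.04],loss='soft_l1'),f
E
python3 - <<'E'
from fit import *
s=bot.camera('side');t=bot.camera('top')
n=np.nan
obs=[(t,(-.08,0,.258),(300.2,224.3)),(t,(-.178,n,.212),(278,265.8)),(t,(-.145,.145,.077),(247,257)),(t,(-.145,-.145,.077),(349.3,270)),
(s,(-.145,-.145,.077),(339.8,284.7)),(s,(.145,-.145,.077),(412.4,243.5)),(s,(-.08,0,.258),(331.3,205.5)),(s,(-.178,n,.212),(294.5,219.6)),
(t,(-.08,.044,.258),(280,221.75)),(t,(-.08,-.044,.258),(320.5,226.75))]
r,f=fit(obs);x,y,a,sg=r.x
print(r.x,np.degrees(a));print(np.round(np.array(f(r.x)[:-1]).reshape(-1,2),1))
R=np.array([[np.cos(a),-np.sin(a)],[np.sin(a),np.cos(a)]])
for nm,P in dict(grip=(-.178,sg),clev=(-.178,0),rest=(-.178,.053),handle=(-.08,0)).items(): print(nm,R@P+[x,y])
E
```

```text
[ 0.65686545  0.0041762  -0.14978731  0.04165764] -8.582180565371123
[[-0.6  0.6]
 [-0.1  0.1]
 [-1.4 -0.2]
 [ 0.5 -0.2]
 [-0.1  0.2]
 [ 2.7 -0.1]
 [ 0.6 -0.7]
 [ 1.6  0.3]
 [ 1.3  0.9]
 [-2.7  0.4]]
grip [0.48707502 0.07192995]
clev [0.48085854 0.03073875]
rest [0.48876762 0.08314531]
handle [0.57776122 0.01611443]
```

```bash
cat >> h.py <<'E'
def Rt(o): return Ro.from_euler('xyz',o['tcp_rot'],degrees=True)
YAW=-8.58
def rt_des(sign,tilt=0,yaw=None):
    a=np.radians(YAW if yaw is None else yaw); y=sign*np.array([np.cos(a),np.sin(a),0]); x=np.array([0,0,-1.]); z=np.cross(x,y)
    return Ro.from_matrix(np.c_[x,y,z])
def row(o,pos,Rd):
    R=Rt(o); return np.round(np.r_[np.degrees((R.inv()*Rd).as_rotvec()),1e3*R.inv().apply(np.array(pos)-o['ee_pos'])],2)
E
python3 - <<'E'
from h import *
o=bot.get_obs();print(Rt(o).as_matrix().round(2), o['time'])
for s in (1,-1):
  print(s,row(o,[.139,.532,.36],rt_des(s)),row(o,[.487,.072,.36],rt_des(s)))
E
```

```text
[[-0.    0.25  0.97]
 [-0.    0.97 -0.25]
 [-1.   -0.   -0.  ]] 1.9
1 [  83.92    0.      0.   -109.73   -0.14   -0.12] [  83.92    0.      0.   -109.72 -357.13  452.93]
-1 [ -96.08   -0.      0.   -109.73   -0.14   -0.12] [ -96.08   -0.      0.   -109.72 -357.13  452.93]
```

```bash
python3 -m handwheel '[[0,0,0,-0.05,0,0,0.2],[10,0,0,-0.08,-0.04,0.05,0.2],[20,0,0,-0.08,-0.08,0.1,0.2],[30,0,0,-0.08,-0.12,0.15,0.2],[40,0,0,-0.08,-0.16,0.2,0.2],[50,0,0,-0.08,-0.2,0.25,0.2],[60,0,0,-0.08,-0.24,0.3,0.2],[70,0,0,-0.08,-0.28,0.35,0.2],[80,0,0,-0.08,-0.32,0.4,0.2],[83.9,0,0,-0.07,-0.357,0.453,0.2],[83.9,0,0,-0.06,-0.357,0.453,0.2],[83.9,0,0,-0.06,-0.357,0.453,0.2],[83.9,0,0,-0.06,-0.357,0.453,0.2]]' 30
python3 - <<'E'
from h import *
o=bot.get_obs();print(o['ee_pos'],o['tcp_rot'],o['opening'],o['q'].round(1),o['time'])
p=bot.camera('wrist');save(p,'w1.png');t=bot.camera('top');save(t,'t1.png')
for q in (p,t):
  for n in ['pin_grip','pin','clevis','pin_rest','pin_tip','handle']:
    print(n,[(np.round(np.array(a['centre'])*[640,480],1).tolist(),round(a['conf'],2)) for a in bot.tip_of(n,q)[:2]])
E
```

```text
time: 3.52
ee_pos: [0.4865, 0.0729, 0.3107]
tcp_rot: [178.9, 90.0, 80.4]
wrist_force: [-0.0, 0.8, 1.2]
opening: 0.034
[0.48650649 0.07294998 0.31067988] [178.89745772  89.98483666  80.40898376] 0.03398043937371164 [  8.5  -1.2  10.6 101.7   0.  107. ] 3.525
pin_grip [([319.1, 254.0], 0.75), ([480.7, 340.0], 0.66)]
pin [([321.7, 273.3], 0.74), ([480.2, 340.0], 0.62)]
clevis [([321.9, 309.6], 0.92)]
pin_rest [([321.7, 220.8], 0.78)]
pin_tip [([242.2, 186.1], 0.73)]
handle [([482.7, 339.8], 0.6)]
pin_grip [([472.9, 309.5], 0.72)]
pin []
clevis [([293.4, 265.0], 0.72)]
pin_rest []
pin_tip [([475.8, 309.8], 0.25)]
handle [([299.6, 225.3], 0.69)]
```

View pics/w1.png

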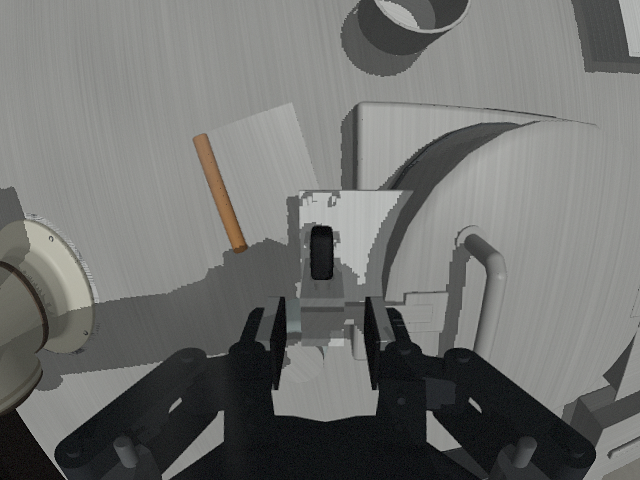

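The wrist view shows the black grip at (321,252), its edges vertical in the picture, so the yaw is close; the clevis is behind it at (322,310) and the handle bar at about (490,320).

```bash
cat >> h.py <<'E'
def wray(p,o,uv):
    d=np.array([uv[0]-p['cx'],uv[1]-p['cy']]);r=np.linalg.norm(d);th=r/p['fx']
    v=np.r_[d/max(r,1e-9)*np.sin(th),np.cos(th)];M=np.array(p['tool_from_camera']);R=Rt(o)
    return o['ee_pos']+R.apply(M[:3,3]),R.apply(M[:3,:3]@v)
def wz(p,o,uv,z):
    c,d=wray(p,o,uv);return c+d*(z-c[2])/d[2]
def wproj(p,o,X):
    M=np.array(p['tool_from_camera']);c=M[:3,:3].T@(Rt(o).inv().apply(np.asarray(X)-o['ee_pos'])-M[:3,3])
    th=np.arctan2(np.hypot(c[0],c[1]),c[2]);return np.array([p['cx'],p['cy']])+p['fx']*th*c[:2]/np.hypot(c[0],c[1])
E
python3 - <<'E'
from h import *
o=bot.get_obs();p=bot.camera('wrist')
f=p['frame'].astype(int).sum(2)[215:290,295:345]<110
v,u=np.nonzero(f);print(u.min()+295,u.max()+295,v.min()+215,v.max()+215)
a=np.radians(YAW);R=np.array([[np.cos(a),-np.sin(a)],[np.sin(a),np.cos(a)]])
def tk(X): return R.T@(X[:2]-np.array([.6569,.0042]))
for nm,uv,z in [('topnear',(321,227),.225),('topfar',(321,279),.225),('L',(311,245),.225),('R',(333,245),.225),('clev',(321.9,309.6),.212),('rest',(321.7,220.8),.169),('tongue/ear top L',(302,302),.228),('earR',(343,302),.228),('hb top',(470,236),.258)]:
  X=wz(p,o,uv,z);print(nm,X.round(4),tk(X).round(4))
cv2.imwrite('pics/z2.png',cv2.resize(cv2.cvtColor(p['frame'],cv2.COLOR_RGB2BGR)[180:360,270:450],(720,720),interpolation=cv2.INTER_CUBIC))
E
```

```text
309 332 225 278
topnear [0.4884 0.0932 0.225 ] [-0.1799  0.0629]
topfar [0.4834 0.0604 0.225 ] [-0.18    0.0297]
L [0.4808 0.0831 0.225 ] [-0.1859  0.0517]
R [0.4937 0.0812 0.225 ] [-0.1728  0.0518]
clev [0.4795 0.0322 0.212 ] [-0.1796  0.0012]
rest [0.4867 0.0821 0.169 ] [-0.1799  0.0517]
tongue/ear top L [0.4695 0.0479 0.228 ] [-0.1918  0.0153]
earR [0.4947 0.0441 0.228 ] [-0.1663  0.0153]
hb top [0.5664 0.0865 0.258 ] [-0.1018  0.0678]
```

View pics/z2.png

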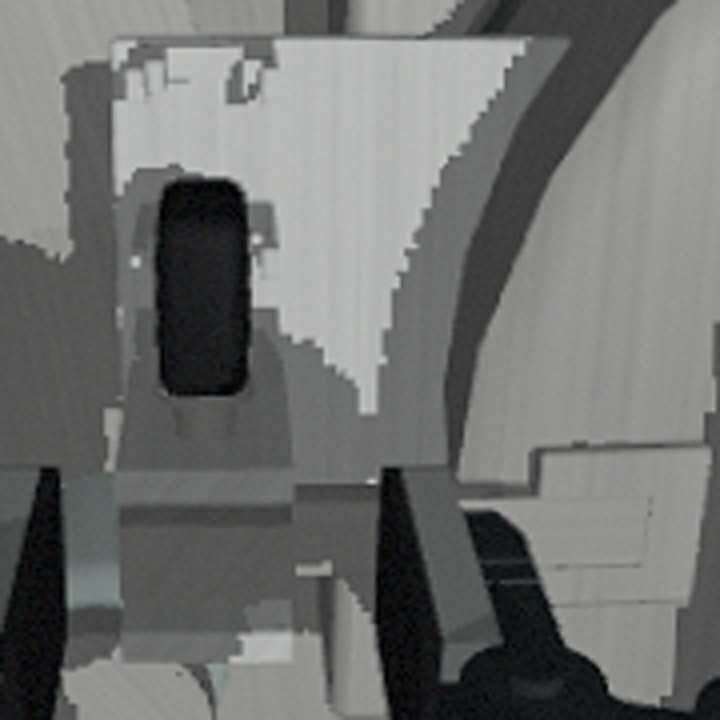

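```bash
python3 -m handwheel '[[0,0,0,0.05,-0.001,-0.001,0.2],[0,0,0,0.075,-0.001,-0.001,0.2],[0,0,0,0.099,-0.001,-0.001,0.2],[0,0,0,0.099,-0.001,-0.001,0.2],[0,0,0,0.099,-0.001,-0.001,0.2]]'
python3 - <<'E'
from h import *
o=bot.get_obs();print(o['ee_pos'],o['tcp_rot'],o['wrist_force'],rt_des(1).as_euler('xyz',degrees=True))
p=bot.camera('wrist');save(p,'w2.png')
E
```

```text
time: 4.9
ee_pos: [0.4865, 0.0732, 0.2124]
tcp_rot: [105.8, 89.9, 7.2]
wrist_force: [0.3, -0.1, 0.4]
opening: 0.0344
[0.48650981 0.07323735 0.21236347] [105.75019622  89.93992867   7.19094186] [ 0.30439218 -0.12894177  0.42856831] [98.58 90.    0.  ]<sys>:0: UserWarning: Gimbal lock detected. Setting third angle to zero since it is not possible to uniquely determine all angles.
```

View pics/w2.png

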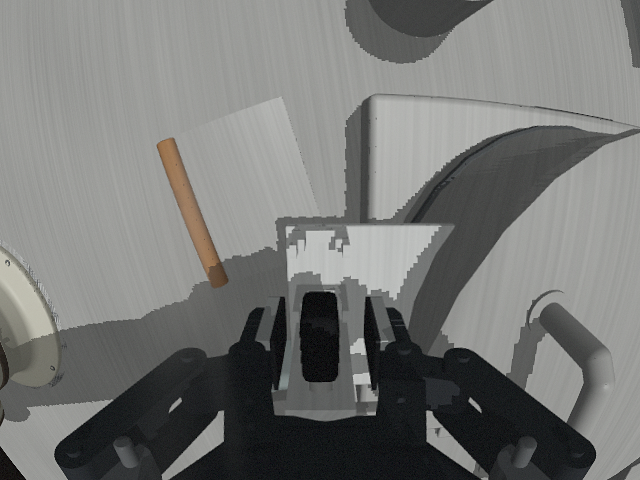

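The open fingers straddle the grip (columns 302–338, jaw middle about 325), so I shift about 1 mm and then close.

```bash
python3 -m handwheel '[[0,0,0,0,-0.001,0,0.2],[0,0,0,0,-0.001,0,1],[0,0,0,0,-0.001,0,1],[0,0,0,0,-0.001,0,1],[0,0,0,0,-0.001,0,1]]' 30
python3 - <<'E'
from h import *
o=bot.get_obs();print(o['ee_pos'],o['wrist_force'],o['torque'],o['opening'])
p=bot.camera('wrist');save(p,'w3.png')
E
```

```text
time: 5.58
ee_pos: [0.4854, 0.0734, 0.2118]
tcp_rot: [103.3, 90.0, 4.7]
wrist_force: [-1.3, -0.2, 5.8]
opening: 0.0139
[0.48537013 0.07340589 0.21176056] [-1.33938038 -0.19865197  5.82549374] [-0.07454134  0.18250234 -0.02749676] 0.013851283070595398
```

View pics/w3.png

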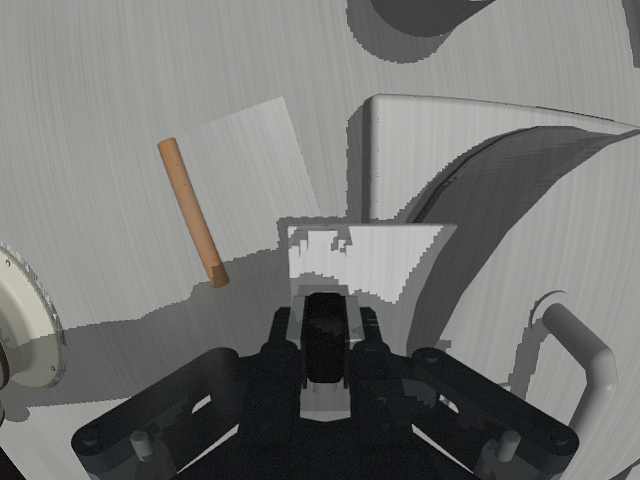

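```bash
python3 -m handwheel '[[0,0,0,-0.0005,0,0,1],[0,0,0,-0.0005,0,-0.004,1],[0,0,0,-0.0005,0,-0.01,1],[0,0,0,-0.0005,0,-0.016,1]]'; python3 -c "
from h import *
o=bot.get_obs();print(o['ee_pos'],o['wrist_force'],o['torque'],o['opening'])"
```

```text
time: 6.12
ee_pos: [0.4877, 0.0896, 0.2117]
tcp_rot: [-50.1, 90.0, -148.6]
wrist_force: [-0.9, -2.2, 2.3]
opening: 0.0137
[0.48765748 0.08962833 0.21167194] [-0.89992648 -2.17470807  2.33219076] [-0.37458918  0.21287125 -0.03249605] 0.013714066591810917
```

```bash
python3 -m handwheel '[[0,0,0,0,0,-0.008,1],[0,0,0,0,0,-0.016,1],[0,0,0,0,0,-0.024,1],[0,0,0,0,0,-0.031,1],[0,0,0,0,0,-0.037,1],[0,0,0,0,0,-0.037,1],[0,0,0,0,0,-0.037,1]]'
python3 - <<'E'
from h import *
o=bot.get_obs();print(o['ee_pos'],o['tcp_rot'],o['wrist_force'],o['torque'],o['opening'],o['time'])
p=bot.camera('wrist');save(p,'w4.png');s=bot.camera('side');t=bot.camera('top')
a=t['frame'][225:305,240:340];b=s['frame'][185:265,260:360]
c=np.hstack([cv2.resize(a,(400,320),interpolation=cv2.INTER_CUBIC),cv2.resize(b,(400,320),interpolation=cv2.INTER_CUBIC)])
cv2.imwrite('pics/ts4.png',c[:,:,::-1])
for q in (p,t,s):
  for n in ['pin_grip','pin','pin_rest','pin_tip','clevis']:
    print(n,[(np.round(np.array(a['centre'])*[640,480],1).tolist(),round(a['conf'],2)) for a in bot.tip_of(n,q)[:2]])
E
```

```text
time: 7.0
ee_pos: [0.4931, 0.1257, 0.2117]
tcp_rot: [-63.2, 90.0, -161.7]
wrist_force: [0.4, 0.7, -0.8]
opening: 0.0135
[0.49310556 0.12574596 0.21171526] [ -63.18448303   89.99016078 -161.73822107] [ 0.36548869  0.67489586 -0.80650506] [ 0.00926085 -0.04478187 -0.02551984] 0.013540009317767531 7.0
pin_grip [([325.0, 338.4], 0.83)]
pin [([325.4, 368.2], 0.92)]
pin_rest []
pin_tip []
clevis []
pin_grip []
pin []
pin_rest [([272.3, 267.9], 0.62)]
pin_tip [([282.2, 267.2], 0.44)]
clevis [([294.9, 267.6], 0.95)]
pin_grip [([331.1, 206.4], 0.63), ([315.7, 224.9], 0.53)]
pin [([286.7, 213.3], 0.62)]
pin_rest [([292.2, 224.6], 0.94)]
pin_tip [([300.0, 223.5], 0.44)]
clevis [([303.6, 226.3], 0.71), ([351.5, 246.3], 0.38)]
```

View pics/w4.png

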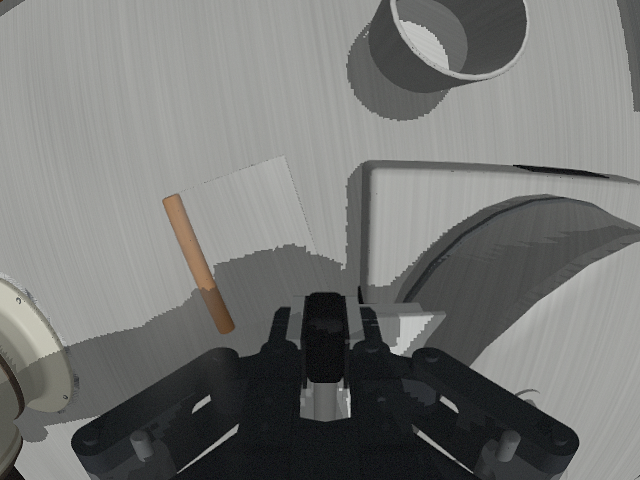

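View pics/ts4.png

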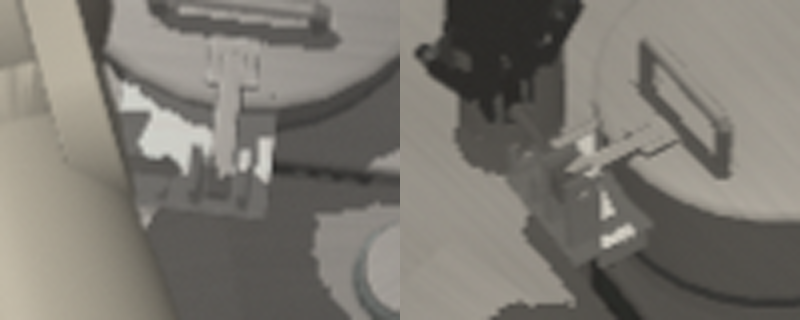

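Run:
```python
from h import *
o=bot.get_obs();p=bot.camera('wrist')
a=np.radians(YAW);R=np.array([[np.cos(a),-np.sin(a)],[np.sin(a),np.cos(a)]])
tk=lambda X:R.T@(X[:2]-np.array([.6551,.0045]))
print('tcp',tk(o['ee_pos']))
for uv,z in [((325,293),.225),((325,293),.212),((325,382),.225)]: print(uv,z,tk(wz(p,o,uv,z)).round(4))
print(wproj(p,o,o['ee_pos']))
```

```text
tcp [-0.17825957  0.09578147]
(325, 293) 0.225 [-0.1779  0.1223]
(325, 293) 0.212 [-0.1779  0.1159]
(325, 382) 0.225 [-0.1778  0.0843]
[323.90768686 338.40971268]
```

```bash
python3 -m handwheel '[[0,0,0,0.01,0,0.002,1],[0,0,0,0.02,0,0.002,1],[0,0,0,0.028,0,0.002,1],[0,0,0,0.034,0,0.002,1],[0,0,0,0.038,0,0.002,1],[0,0,0,0.040,0,0.002,1],[0,0,0,0.040,0,0.002,1]]'
python3 - <<'E'
from h import *
o=bot.get_obs();print(o['ee_pos'],o['tcp_rot'],o['wrist_force'],o['torque'],o['opening'],o['time'])
p=bot.camera('wrist');save(p,'w5.png');s=bot.camera('side')
b=s['frame'][185:265,260:360]
cv2.imwrite('pics/s5.png',cv2.resize(b,(750,600),interpolation=cv2.INTER_CUBIC)[:,:,::-1])
E
```

```text
time: 8.82
ee_pos: [0.4929, 0.1238, 0.1718]
tcp_rot: [98.3, 90.0, -0.3]
wrist_force: [-0.8, -0.4, -0.7]
opening: 0.0135
[0.49286029 0.1238304  0.17183094] [98.25092337 89.99595551 -0.30381266] [-0.82593991 -0.44236046 -0.71355163] [ 0.03759456 -0.00135991 -0.05657443] 0.01354156101100001 8.825
```

View pics/w5.png

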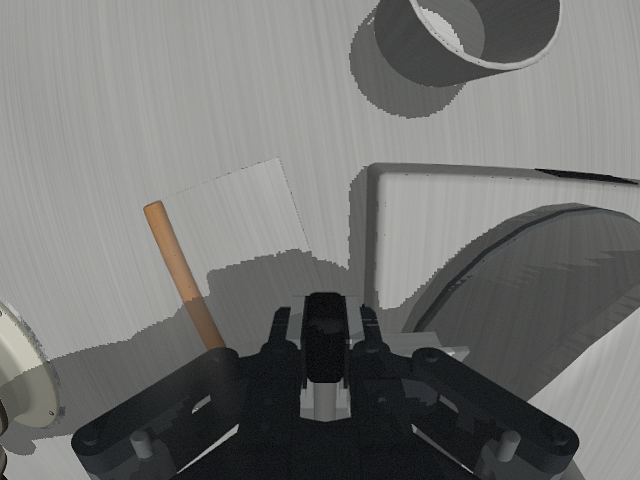

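View pics/s5.png

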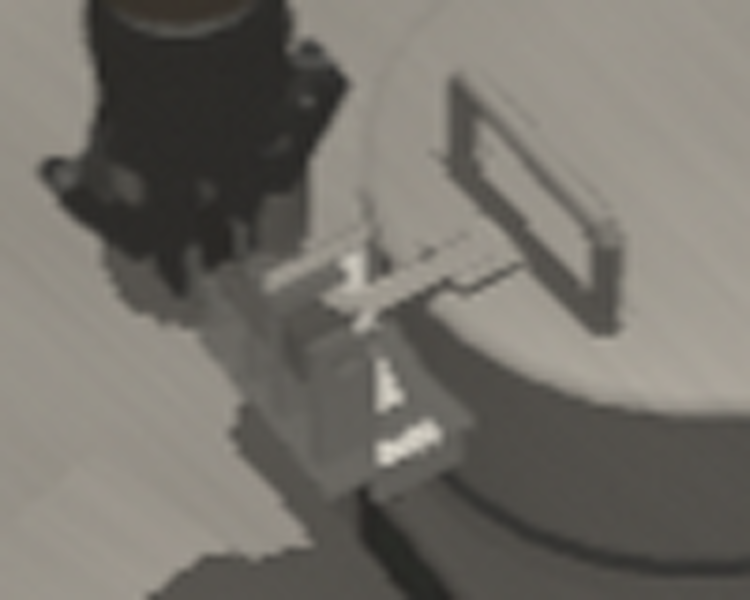

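Seated between the cheeks without contact force; lowering the last few millimetres.

```bash
python3 -m handwheel '[[0,0,0,0.001,0,0,1],[0,0,0,0.002,0,0,1],[0,0,0,0.003,0,0,1]]'; python3 -c "
from h import *
o=bot.get_obs();print(o['ee_pos'],o['wrist_force'],o['torque'],o['opening'])"
```

```text
time: 9.3
ee_pos: [0.493, 0.1238, 0.1695]
tcp_rot: [107.6, 89.9, 9.1]
wrist_force: [-2.1, 0.4, 8.8]
opening: 0.0133
[0.49299863 0.12384704 0.16950415] [-2.0586423   0.44932166  8.81618582] [-0.28064138  0.45195576 -0.05173883] 0.013330680702998596
```

```bash
python3 -m handwheel '[[0,0,0,-0.001,0,0,1],[0,0,0,-0.001,0,0,0.55],[0,0,0,-0.001,0,0,0.3],[0,0,0,-0.001,0,0,0.2],[0,0,0,-0.001,0,0,0.2],[0,0,0,-0.001,0,0,0.2]]'
python3 - <<'E'
from h import *
o=bot.get_obs();print(o['ee_pos'],o['wrist_force'],o['opening'],o['time'])
p=bot.camera('wrist');save(p,'w6.png')
E
```

```text
time: 10.05
ee_pos: [0.4928, 0.1238, 0.1698]
tcp_rot: [-91.9, 90.0, 169.6]
wrist_force: [-0.1, 0.2, -0.2]
opening: 0.0342
[0.49284235 0.12383969 0.16976336] [-0.08714805  0.20227994 -0.19131038] 0.03420919668588891 10.05
```

View pics/w6.png

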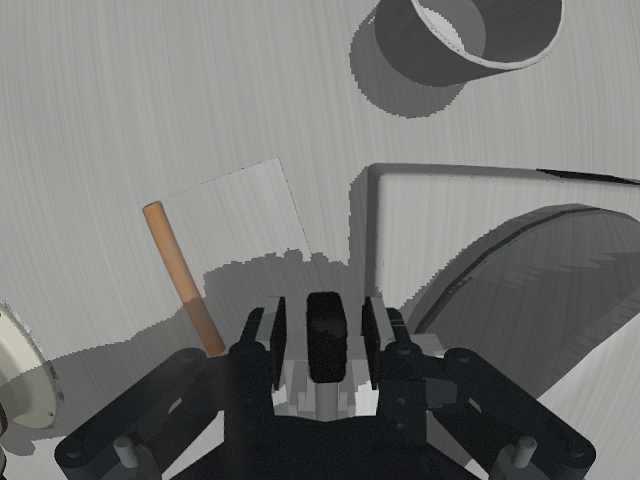

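The pin is clear of both fingers and lies in the notches (grip at column 327, shank at column 326). Now straight up.

```bash
python3 -m handwheel '[[0,0,0,-0.015,0,0,0.2],[0,0,0,-0.04,0,0,0.2],[0,0,0,-0.09,0,0,0.2],[0,0,0,-0.14,0,0,0.2],[0,0,0,-0.16,0,0,0.2],[0,0,0,-0.16,0,0,0.2]]'
python3 - <<'E'
from h import *
o=bot.get_obs();print(o['ee_pos'],o['wrist_force'],o['opening'],o['time'])
p=bot.camera('wrist');save(p,'w7.png')
cv2.imwrite('pics/z7.png',cv2.resize(p['frame'][200:420,240:440],(545,600),interpolation=cv2.INTER_CUBIC)[:,:,::-1])
a=np.radians(YAW);R=np.array([[np.cos(a),-np.sin(a)],[np.sin(a),np.cos(a)]])
tk=lambda X:R.T@(X[:2]-np.array([.6551,.0045]))-[-.178,.053]
for n in ['pin','pin_tip','pin_grip','pin_rest','handle','clevis']:
  for d in bot.tip_of(n,p)[:2]:
    uv=np.array(d['centre'])*[640,480]; z={'handle':.258,'clevis':.212}.get(n,.169);X=wz(p,o,uv,z);print(n,uv.round(1),round(d['conf'],2),X.round(4),tk(X).round(4))
E
```

```text
time: 10.85
ee_pos: [0.4933, 0.1239, 0.332]
tcp_rot: [112.7, 89.8, 14.2]
wrist_force: [0.2, -0.1, 0.3]
opening: 0.0341
[0.49328568 0.123948   0.33199147] [ 0.20219642 -0.07584933  0.30857159] 0.034136446202608986 10.85
pin [324.5 243.4] 0.76 [0.4918 0.1093 0.169 ] [0.0009 0.0263]
pin [322.4 355.1] 0.52 [0.4735 0.0008 0.169 ] [-0.001  -0.0837]
pin_tip [325.8 304. ] 0.75 [0.4847 0.0544 0.169 ] [ 0.0021 -0.0291]
pin_grip [325.1 226.2] 0.76 [0.4944 0.1236 0.169 ] [0.0014 0.0408]
pin_rest [321.1 272.6] 0.68 [0.4852 0.0843 0.169 ] [-0.0019  0.0005]
handle [323.5 272. ] 0.45 [0.4928 0.1214 0.258 ] [0.0001 0.0384]
clevis [323.9 354.2] 0.92 [0.4796 0.0319 0.212 ] [ 0.0004 -0.0521]
clevis [302.9 342.4] 0.52 [0.4651 0.0456 0.212 ] [-0.016  -0.0407]
```

View pics/w7.png

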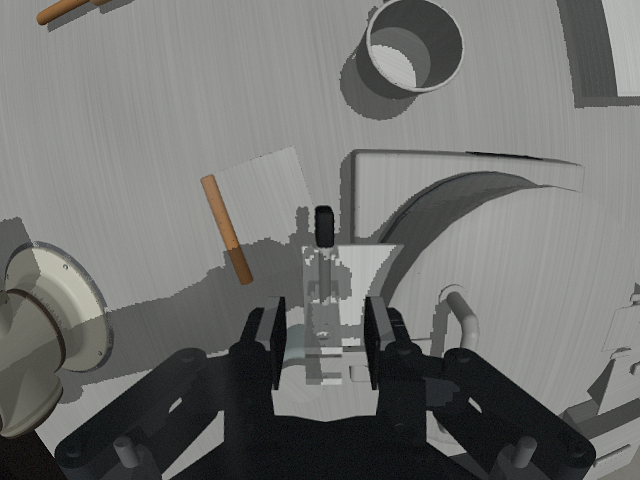

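View pics/z7.png

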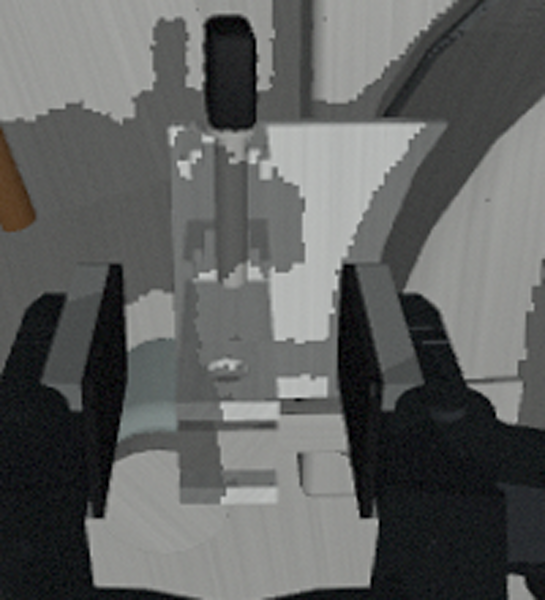

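```bash
python3 -m handwheel '[[0,0,0,0,0.04,0.04,0.2],[0,0,0,0,0.08,0.08,0.2],[0,0,0,0,0.098,0.094,0.2],[0,0,0,0,0.098,0.094,0.2],[0,0,0,0,0.098,0.094,0.2]]'
python3 - <<'E'
from h import *
o=bot.get_obs();print(o['ee_pos'],o['wrist_force'],o['opening'],o['time'],o['q'].round(1))
p=bot.camera('wrist');save(p,'w8.png')
a=np.radians(YAW);R=np.array([[np.cos(a),-np.sin(a)],[np.sin(a),np.cos(a)]])
for n in ['handle','clevis','pin_rest','pin']:
  for d in bot.tip_of(n,p)[:2]:
    uv=np.array(d['centre'])*[640,480]; z={'handle':.258,'clevis':.212}.get(n,.169);X=wz(p,o,uv,z);print(n,uv.round(1),round(d['conf'],2),X.round(4))
E
```

```text
time: 11.82
ee_pos: [0.5754, 0.0167, 0.3296]
tcp_rot: [-97.8, 90.0, 163.6]
wrist_force: [0.1, -0.3, -0.8]
opening: 0.0341
[0.5753854  0.016684   0.32961016] [ 0.06033365 -0.312892   -0.82615045] 0.0340855475945973 11.825 [  1.7  11.5  26.4 104.9   0.  100.2]
handle [321.9 263.3] 0.8 [0.5747 0.0205 0.258 ]
clevis [187.5 243.7] 0.84 [0.4782 0.0311 0.212 ]
pin_rest [202.8 161.9] 0.89 [0.4883 0.084  0.169 ]
```

View pics/w8.png

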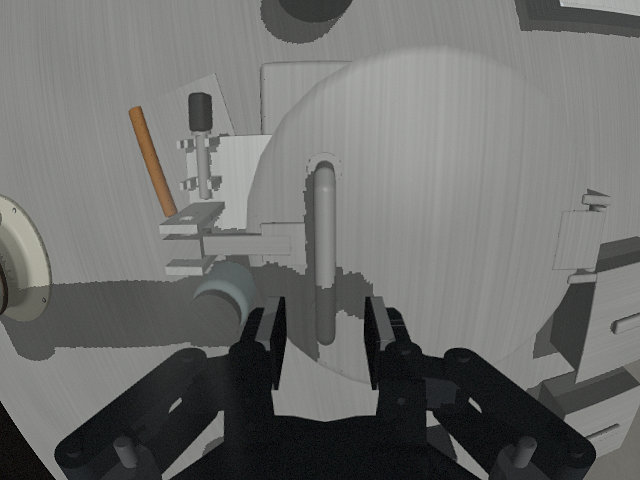

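The handle bar runs straight down the picture at column 325, midway between the fingers, and the pin lies across both notches at (201,150). I descend and grip.

```bash
python3 -m handwheel '[[0,0,0,0.03,0,0,0.2],[0,0,0,0.055,0,0,0.2],[0,0,0,0.072,0,0,0.2],[0,0,0,0.072,0,0,0.2],[0,0,0,0.072,0,0,1],[0,0,0,0.072,0,0,1],[0,0,0,0.072,0,0,1],[0,0,0,0.072,0,0,1]]' 90
python3 - <<'E'
from h import *
o=bot.get_obs();print(o['ee_pos'],o['wrist_force'],o['torque'],o['opening'],o['time'],o['tcp_rot'])
p=bot.camera('wrist');save(p,'w9.png')
E
```

```text
time: 13.08
ee_pos: [0.5754, 0.0165, 0.2592]
tcp_rot: [136.6, 90.0, 38.1]
wrist_force: [-5.9, 1.6, 3.1]
opening: 0.009
[0.57539976 0.01653294 0.2591863 ] [-5.85065153  1.63747435  3.09775133] [0.22143181 0.99912025 0.0790391 ] 0.009023108971215676 13.075 [136.64971881  89.96013544  38.11521765]
```

View pics/w9.png

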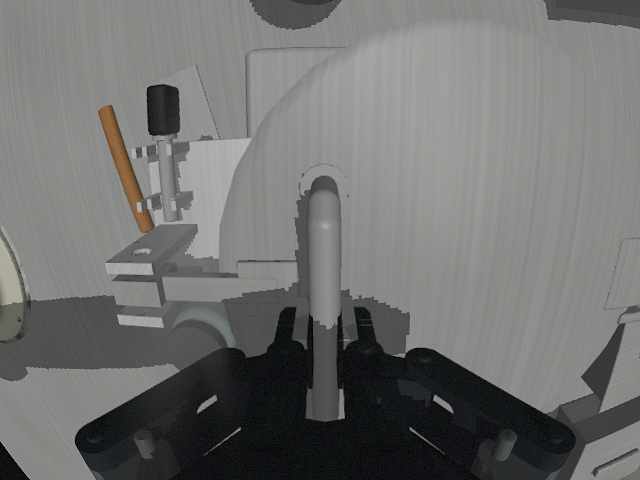

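```bash
python3 -m handwheel '[[0,0,-0.5,-0.002,0.0005,0,1],[0,0,-1,-0.004,0.001,0,1],[0,0,-1.5,-0.006,0.0015,0,1],[0,0,-2,-0.008,0.002,0,1],[0,0,-2,-0.008,0.002,0,1]]' 90
python3 - <<'E'
from h import *
o=bot.get_obs();print(o['ee_pos'],o['wrist_force'],o['torque'],o['opening'],o['time'],o['tcp_rot'])
p=bot.camera('wrist');save(p,'w10.png')
E
```

```text
time: 13.75
ee_pos: [0.5769, 0.0163, 0.2648]
tcp_rot: [-89.9, 87.7, 171.5]
wrist_force: [-7.4, 2.2, -6.9]
opening: 0.0093
[0.57685972 0.01631972 0.26484395] [-7.41986879  2.20432868 -6.9240139 ] [0.43280422 1.30928586 0.07020985] 0.009341305918476246 13.75 [-89.9298295   87.7441754  171.53429535]
```

View pics/w10.png

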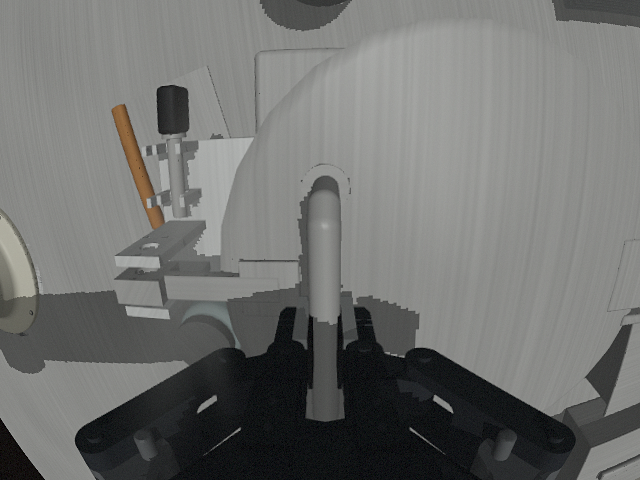

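The lid has come up with the handle (the tongue's eye now stands above the ears) and the pin is untouched. Carrying on along the arc.

```bash
python3 -m handwheel '[[0,0,-0.5,-0.002,0.0006,0,1],[0,0,-1,-0.004,0.0011,0,1],[0,0,-1.5,-0.006,0.0017,0,1],[0,0,-2,-0.008,0.0023,0,1],[0,0,-2.5,-0.010,0.003,0,1],[0,0,-3,-0.012,0.0035,0,1],[0,0,-3.5,-0.014,0.004,0,1],[0,0,-4,-0.016,0.0045,0,1],[0,0,-4,-0.016,0.0045,0,1],[0,0,-4,-0.016,0.0045,0,1],[0,0,-4,-0.016,0.0045,0,1]]' 90
python3 - <<'E'
from h import *
o=bot.get_obs();print(o['ee_pos'],o['wrist_force'],o['torque'],o['opening'],o['time'],o['tcp_rot'],o['qd'])
p=bot.camera('wrist');save(p,'w11.png');s=bot.camera('side')
cv2.imwrite('pics/s11.png',cv2.resize(s['frame'][165:295,270:420],(692,600),interpolation=cv2.INTER_CUBIC)[:,:,::-1])
a=np.radians(YAW);R=np.array([[np.cos(a),-np.sin(a)],[np.sin(a),np.cos(a)]])
# height of handle implies lid angle
th=np.arctan2(o['ee_pos'][2]-.205-.0012,1)
tk=lambda X:R.T@(X[:2]-np.array([.6551,.0045]))
x=tk(o['ee_pos'])[0]-.148;print('hinge rel',x,o['ee_pos'][2]-.205)
ang=np.arctan2(o['ee_pos'][2]-.205,-x)-np.arctan2(.0542,.228);print('gap',.284*np.sin(ang),np.degrees(ang))
for n in ['lid','pin_tip','pin','pin_rest']:
  print(n,[(np.round(np.array(d['centre'])*[640,480],1),round(d['conf'],2)) for d in bot.tip_of(n,p)[:2]])
E
```

```text
time: 15.18
ee_pos: [0.5818, 0.0156, 0.2814]
tcp_rot: [-90.1, 83.8, 171.4]
wrist_force: [-8.8, 2.9, -4.1]
opening: 0.009
[0.58183108 0.01558051 0.2814322 ] [-8.83610489  2.89609016 -4.14628093] [0.43400026 1.39222143 0.09843826] 0.00895083543012777 15.175 [-90.09212303  83.81590771 171.37070531] [-0.02058622 -0.00265459  0.02762011 -0.03351339  0.06055566 -0.00464987]
hinge rel -0.22210203823057845 0.07643219796732634
gap 0.027801433994627305 5.617816826401785
lid [(array([225.6, 277.7]), 0.73)]
pin_tip [(array([198.6, 209.4]), 0.96), (array([181.9, 151.3]), 0.45)]
pin [(array([190.6, 132.4]), 0.88)]
pin_rest [(array([193.9, 166.2]), 0.57)]
```

View pics/w11.png

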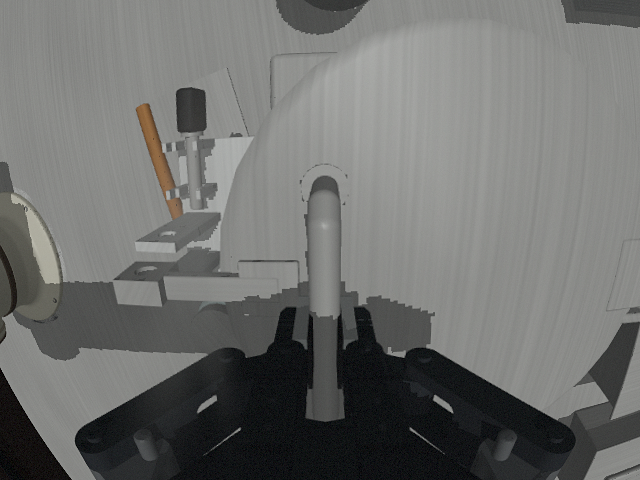

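View pics/s11.png

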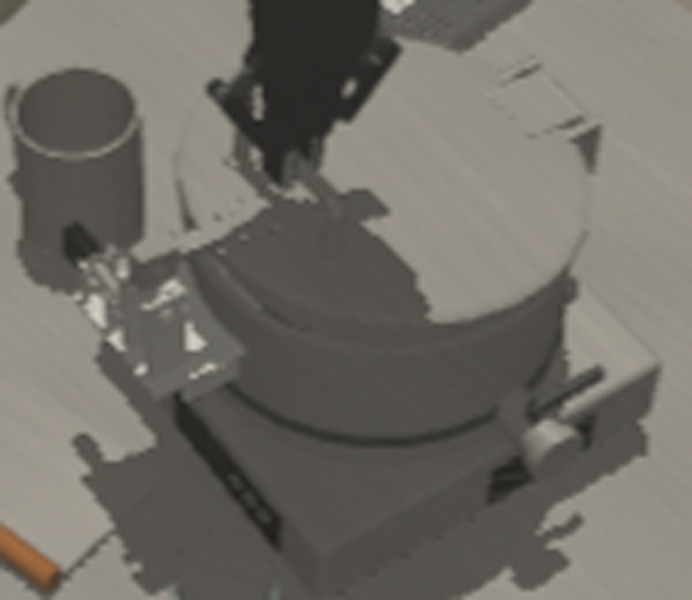

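The gap is about 28 mm, the handle is held and steady, and the pin lies across both notches, clear of the tongue. Handing in.

```bash
python3 -c "
from h import *
o=bot.get_obs();print(o['ee_pos'],np.abs(o['qd']).max(),o['opening'],o['time']);print(bot.job_done())"
```

```text
[0.58182965 0.01561017 0.28143537] 0.12123741789610408 0.008810060309988254 15.475
the job is handed in; nothing more can be done
None
```

I drew the pin out of the clevis, laid it in the notched rest and let go. I then gripped the lid's bow handle, broke the seal in small steps along the hinge arc, and handed in at 15.5 s still holding the lid slightly open.

**Lid:** the last check put the front gap at about 28 mm, worked out from the gripper's position rather than measured at the edge. The arm was still, and the largest force reading while lifting was about 10 N.

**Pin:** just after release it measured about 26 mm along +y from the rest point and within about 2 mm sideways. In the last pictures it still lay across both notches, clear of the fingers and lid.

**Other things:** nothing else on the counter looked moved in the pictures, though I did not measure it.

**Disagreements:**
- The side and top cameras and the wrist camera differed by about 2 mm on where the tank stands; I followed the wrist camera.
- The gripper read 9 mm on the 12 mm bar. I put this down to the 90 N grip, and the pictures showed the bar held between the pads.

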